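# Roll-mark a round wooden blank

### The job

Pick up the yellow push block by its handle and use its flat underside to roll the round wooden blank from the black rubber up onto the grey marking plate and on to the red pointers, in one unbroken stroke with a steady downward push of about 10 N, about a kilogram, all the way (half of that leaves no print, half as much again spoils it). Stop with the blank centred between the pointers while still pressing, lift off so that it stays there, and set the block back flat in the middle of its blue mat. Do not touch the blank with the gripper, and leave the other things alone.

Things in the scene. Friction and masses are not known exactly. Their poses are not given: they have to be found in the camera images.
- jig: Fixed plywood jig 250 (x) x 200 (y) mm; x = rolling direction, from the blank to the pointers. Sprung level bed 205 x 120 mm: first black rubber, free top 40 mm above this origin (jig's middle, 0 to 6 mm over the table); then a grey marking plate stands proud of it by some mm, set anew each time and not reported: a 7 degree lead-in ends 20 mm past the jig's middle, then level, with a brass leaf.
- bed (a joint): How far the bed is sunk, in m: 0 free, 0.004 hard on its stop. It is sprung: it starts to sink at about 2.5 N of push on the blank, then 1 mm for each 5 N more, so about 0.0015 at a 10 N push. This reading is noisy: judge the push by the force felt.
- dowel_center (a point): Centre of the blank: loose round beech rod 40 mm across, 130 mm long, about 0.15 kg, pale with a dark ring near each end, lying across the black rubber nearer the robot, along the jig's y within about 3 degrees. The point's x runs along the rod; y and z turn as it rolls. Under a flat pad it rolls without slipping (the pad travels twice as far as the rod); left still on a level part, it stays put.
- mark_line (a point): Point midway between the two red pointers (15 mm tall, on the rails left and right of the bed, beside the level grey plate), about as high as the blank's centre on that plate (within 3 mm): the blank's centre has to stop here along the jig's x. Axes as the jig's. It is 70 to 115 mm from where the blank starts.
- block_grip (a point): Middle of the dark wooden handle of the yellow push block. Flat plate 150 (x) x 70 (y) x 14 mm; handle 28 mm thick (x), 60 mm long (y), 44 mm high, in the middle of its top. This point is 36 mm above the plate's underside and 22 mm above its top; x along the plate, z up. Loose, about 0.25 kg.
- mat: Blue mat 180 (x) x 100 (y) x 4 mm on the table, fixed; origin at the middle of its underside. The block lies on it at the start, its length roughly along the mat's x.
- plaque: Bystander: wooden plaque 85 x 60 x 20 mm lying beyond the jig; origin at the middle of its underside.
- jar: Bystander: amber jar 60 mm across, 85 mm tall; origin at the middle of its underside.
- brush: Bystander: small brush lying on the table; origin at its underside.
There are look-alikes about, which are no part of the job. What is shaped like the part that bears dowel_center but green or purple is not meant.

How it is judged:
On the way, in this order (a step that is already met when the one before it is completed fails the run):
1. the block bears on the blank at its starting place, pressing the rubber bed down (value of joint bed above 0.0005 m and distance of dowel_center from where it was at the start of the episode below 0.012 m and horizontal distance between block_grip and dowel_center below 0.085 m), for 0.1 s.
2. the blank is held on the mark, still pressed (value of joint bed above 0.0005 m and x of dowel_center in the frame of mark_line between -0.006 and 0.006 m and horizontal distance between block_grip and dowel_center below 0.085 m), for 0.2 s.
At the end, for the whole second after the job is handed in: The blank lies still on the marking plate with its centre within 6 mm of the mark along the jig's x, within 15 mm of the middle across it, and square to the jig within 7 degrees; the push block lies flat on the blue mat (centre within 50 mm along, 40 mm across) and is released (x of dowel_center in the frame of mark_line between -0.006 and 0.006 m and y of dowel_center in the frame of mark_line between -0.015 and 0.015 m and z of dowel_center in the frame of mark_line between -0.006 and 0.006 m and angle between the x axis of dowel_center and the y axis of jig, either way round below 0.12 rad and linear speed of dowel below 0.01 m/s and x of block_grip in the frame of mat between -0.05 and 0.05 m and y of block_grip in the frame of mat between -0.04 and 0.04 m and z of block_grip in the frame of mat below 0.044 m and angle between block_grip's own z axis and vertical below 0.08 rad); the robot touches nothing.
It fails at once if the bed is pressed too hard (sunk more than 2.6 mm, about 15 N) (value of joint bed above 0.0026 m).
It fails at once if the blank is rolled on between start and mark without enough push (bed sunk less than 0.5 mm, about 5 N) (distance of dowel_center from where it was at the start of the episode above 0.015 m and horizontal distance between dowel_center and mark_line above 0.018 m and value of joint bed below 0.0005 m).
It fails at once if the blank is rolled well past the mark (x of dowel_center in the frame of mark_line above 0.012 m).
It fails at once if the gripper touches the blank (contact force between the fingers and dowel above 0.5 N).
It fails at once if a bystander is disturbed (distance of any of plaque, jar, brush from where it was at the start of the episode above 0.02 m).
It also fails if it takes over 72 s, if anything falls off the work surface, if the arm or the gripper's body presses on something with over 40 N, if the wrist force passes 120 N, or if a joint passes its speed limit or range.

### The arm

A 7-joint arm with a two-finger parallel gripper is mounted at the origin on the work surface. World frame = base frame: x ahead of the robot, y to its left, z up, the work surface at z = 0. Lengths are in m, angles in rad, forces in N, time in s.
With the tool pointing down it reaches from about 0.4 to 0.85 m from the base axis. Payload 4.5 kg.
Tool frame: the origin (TCP) lies between the finger pads; the fingertips stand 19 mm ahead of it and the grasp point (between the pads) is the TCP (r.tips_ahead is the distance from the TCP to the fingertips, in m); z points along the fingers, y is the line along which they close (so a half turn about z gives the same grasp; the last joint's range is limited). The gripper opens to 88 mm and grips with 3 to 60 N. Pads are 18 mm wide; open, the fingers measure 123 mm over their backs; the gripper's body (75 mm by 187 mm) begins 45 mm behind the grasp point.
Start: joints at [-1.099, 0.689, -0.195, 1.565, 0.157, 0.902, -0.215], TCP at [0.265, 0.566, 0.233] pointing down, gripper open.
Joint ranges: [-3.01, 3.01], [-0.46, 2.08], [-1.47, 1.51], [0.13, 2.56], [-1, 4.14], [0.04, 2.09], [-2.66, 2.66]. Speed limits (rad/s): [2.57, 2.57, 3.14, 3.14, 3.14, 3.14, 3.14].

### API

Orientations are given as a unit quaternion [x, y, z, w].
In Python, from plant import r, cams, models gives the robot as it stands. The module is installed in compiled form; this text tells all that it offers.
- The arm moves only by the tool jog_arm, never from a script. Its arguments are lists of equal length, an entry for each row: "turn": the turn, a rotation vector about the tool's x, y, z in rad, a list of three; "translation": the shift along the tool's x, y, z in m, a list of three; "grip": the closure, from 0 (fully open) to 1 (shut). In form: {"turn": [[ax, ay, az], ...], "translation": [[tx, ty, tz], ...], "grip": [grip, ...]}. A call has 1 to 20 rows; each row is the pose to reach, as a shift and turn from the pose commanded when the call began, along the tool's axes at that moment; what a row does not reach only later rows make up. A row lasts 1/8 s, in which the tool goes at most 62.5 mm and 10.7 degrees, less where a joint would pass 70% of its speed; a pose out of reach is approached as far as the arm can. A call with a gripper value outside its range is refused whole. The fingers move at their own pace and stop on an object; "force" is the grip in N (left out, the last holds). Time passes only in rows, so rows that repeat a pose let the fingers close. It gives the time, the measured TCP pose, the force, the opening and the grip force at its end, in the units of the state.
- r.get_state(): the state, without advancing time (a new reading comes with each control period).
- cams.snapshot(name): name is "scene" or "top" or "wrist"; returns the picture (400x640x3 uint8, red, green, blue); there is no depth.
- cams.camera_params(name): a dict with "fx", "fy", "cx", "cy" (pixels), "eye" and "orientation" of the camera in the world. Camera axes: x right, y up, looking along -z (the intrinsics and any distortion apply to the point x, -y, -z); pixel columns grow to the right and rows downward; lengths in m; the calibration is good to about 2 mm. A picture is of the moment at which its call begins: read the wrist's pose just before it. camera_params takes no time and is no camera call; for the wrist camera it gives the pose at the moment of the call.
- r.finish_job(): hands the job in; it is judged then, once.
Trained networks look in the newest picture that a camera, given by its name, has taken for a name from the list of things; names that differ only in an ending like _2 or _b are one class to them, and where a whole thing is asked for, a point or a joint stands for the part that bears it (a point fixed in the world has none). Each returns a list of dicts, best first, with "p" (0 to 1); they miss things now and then, are a little off and sometimes report something else, mostly with a low value. They report only what shows in the picture. A call takes as long as a camera call. They do not tell look-alikes from the thing itself.
- models.find_in(camera, name): "position" ([x, y, z] in m, in world coordinates, good to about 4 mm: the middle of the surface that is visible of it).
- models.masks_of(camera, name): "pixels" (400x640 bool, what is visible of it).
- models.place_of(camera, name): "position" ([x, y, z] in m, in world coordinates, good to about 4 mm: a listed point, or the origin of a listed thing).
The state is a dict: "clock": time; "q": joint angles; "qd": joint speeds; "joint_torque": joint torques, N m; "tool_pos": TCP position; "eef_rot": TCP orientation; "contact_force": force on the tool from outside, world axes, zero at the start; "moment": the same for the moment, N m; "opening": opening from 0.0 (shut) to 1.0 (fully open); "finger_force": force on a finger pad.
Only numpy, scipy, OpenCV 4.12 (cv2) and the standard library are available. Lean on these libraries where they do the work, as an engineer would, in place of code of your own. Each camera call takes 0.05 s, during which the arm holds its last target. There are 200 camera calls.

## Working session

There is one attempt and no reset: what is moved stays moved. The work goes in short steps, Python scripts to look and compute and a tool call to move; the robot and the scene stay as the last step left them, time stands still between calls to the robot, and variables do not carry over. Pictures are saved under pics/ and viewed, at most 10 in all, crops included, and the job is handed in when it is done.

Besides the shell and the picture viewer there is one more tool, called after "Request:" as name(argument=value, ...) on one line, values as JSON. jog_arm: Moves the arm, as the interface text tells. Its arguments: {"type":"object","properties":{"turn":{"type":"array"},"translation":{"type":"array"},"grip":{"type":"array"},"force":{"type":"number"}},"required":["turn","translation","grip"]}

```bash
mkdir -p pics; python3 - <<'E'
from plant import r,cams,models
import cv2
s=r.get_state();print({k:s[k] for k in('clock','tool_pos','eef_rot','contact_force','opening')})
for c in('scene','top'):
    im=cams.snapshot(c);cv2.imwrite(f'pics/{c}0.png',im[:,:,::-1])
    p=cams.camera_params(c);print(c,p)
    for n in('jig','dowel_center','mark_line','block_grip','mat','plaque','jar','brush'):
        print(n,[(round(d['p'],2),[round(float(v),4) for v in d['position']]) for d in models.place_of(c,n)])
E
```

```text
{'clock': 0.0, 'tool_pos': array([0.26473497, 0.56544001, 0.23180554]), 'eef_rot': array([ 2.17110394e-01,  9.76146616e-01, -9.18046004e-04, -1.34820854e-04]), 'contact_force': array([-0.43008629,  0.33695653, -1.02916839]), 'opening': 1.0024619344184025}
scene {'fx': 460.0668351175063, 'fy': 460.0668351175063, 'cx': 322.38137265460955, 'cy': 205.73686709818577, 'eye': array([1.38711414, 0.39749281, 0.79631802]), 'orientation': array([0.22825384, 0.37384303, 0.7609571 , 0.47862915])}
jig [(0.75, [0.5579, 0.1358, 0.0013])]
dowel_center [(0.79, [0.5137, 0.1224, 0.0566]), (0.77, [0.4717, 0.3695, 0.0183]), (0.7, [0.3018, 0.1989, 0.0185])]
mark_line []
block_grip [(0.72, [0.5721, -0.153, 0.0421]), (0.41, [0.6574, 0.4085, -0.0022])]
mat [(0.64, [0.5757, -0.1612, -0.0023])]
plaque [(0.64, [0.7901, 0.0238, 0.002])]
jar [(0.87, [0.6595, 0.4042, -0.0007]), (0.43, [0.7921, 0.0244, -0.0018])]
brush [(0.56, [0.5928, -0.3788, -0.0009])]
top {'fx': 382.2111192934865, 'fy': 382.2111192934865, 'cx': 314.92029220480913, 'cy': 203.04826090783575, 'eye': array([0.45256135, 0.0073273 , 1.22332951]), 'orientation': array([ 0.03426131, -0.03977075, -0.69728029,  0.71487387])}
jig [(0.74, [0.5602, 0.134, 0.0028])]
dowel_center [(0.9, [0.3051, 0.1984, 0.0181]), (0.7, [0.5146, 0.1177, 0.0587]), (0.62, [0.4698, 0.373, 0.0202]), (0.49, [0.7959, 0.0211, -0.0029])]
mark_line []
block_grip [(0.98, [0.5734, -0.1576, 0.0383])]
mat [(0.59, [0.5773, -0.16, 0.0027])]
plaque [(0.72, [0.7943, 0.0189, -0.0007])]
jar [(0.85, [0.6618, 0.406, -0.0009])]
brush [(0.92, [0.5927, -0.3781, 0.0032])]
```

View pics/scene0.png

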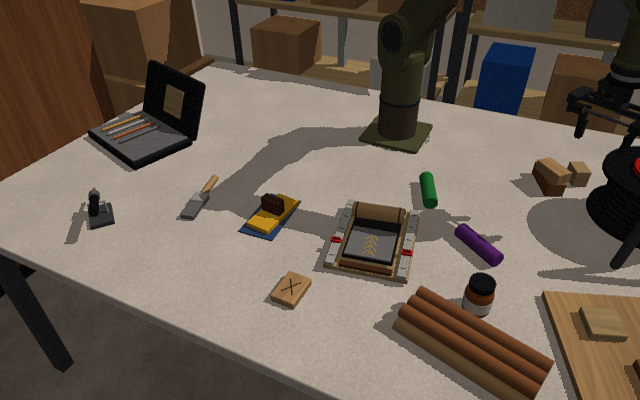

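View pics/top0.png

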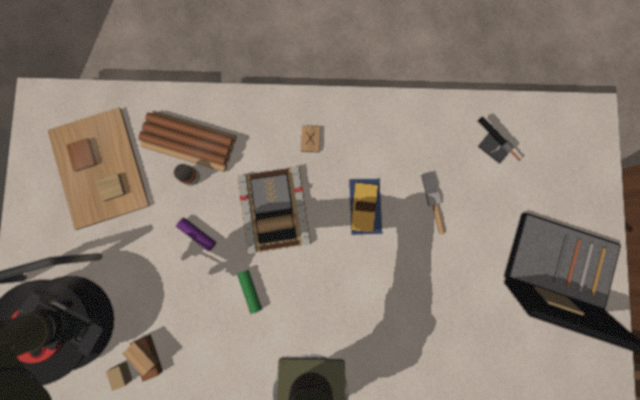

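The candidates for the blank are the pale-brown rod on the jig (scene 378,215; top 275,228), the green rod (428,190) and the purple rod (478,244). By the description it is the one on the jig. The push block is the yellow one at scene 272,212. I'll crop both and check the wrist camera's mounting.

```bash
cat > h.py <<'E'
from plant import r,cams,models
import numpy as np,cv2
from scipy.spatial.transform import Rotation as R
def ray(p,uv):
    u,v=uv;d=np.array([(u-p['cx'])/p['fx'],-(v-p['cy'])/p['fy'],-1])
    return p['eye'],R.from_quat(p['orientation']).apply(d)
def onz(p,uv,z):
    e,d=ray(p,uv);return e+d*(z-e[2])/d[2]
def proj(p,X):
    c=R.from_quat(p['orientation']).inv().apply(np.array(X)-p['eye'])
    return np.array([p['cx']+p['fx']*c[0]/-c[2],p['cy']+p['fy']*c[1]/c[2]])
def tool(world):  # world displacement -> tool axes
    return R.from_quat(r.get_state()['eef_rot']).inv().apply(world)
E
python3 - <<'E'
from h import *
a=cv2.imread('pics/scene0.png')[170:290,230:440];cv2.imwrite('pics/c1.png',cv2.resize(a,None,fx=3.8,fy=3.8,interpolation=2))
p=cams.camera_params('wrist');s=r.get_state();q=R.from_quat(s['eef_rot'])
print({k:v for k,v in p.items()}, q.inv().apply(p['eye']-s['tool_pos']),(q.inv()*R.from_quat(p['orientation'])).as_matrix().round(3))
print(q.as_matrix().round(3))
print(tool(np.array([0.50,0.0,0.40])-s['tool_pos']))
E
```

```text
{'fx': 316.6750684009526, 'fy': 316.6750684009526, 'cx': 326.07643493455595, 'cy': 205.5602127625079, 'eye': array([0.19724352, 0.59844975, 0.38477631]), 'orientation': array([-0.12331854, -0.07814882,  0.53114379,  0.83460864])} [ 0.07505092  0.00061876 -0.15213444] [[ 0.     0.957  0.289]
 [ 1.    -0.001  0.001]
 [ 0.001  0.289 -0.957]]
[[-0.906  0.424  0.   ]
 [ 0.424  0.906  0.   ]
 [ 0.     0.    -1.   ]]
[-0.45285417 -0.41304588 -0.16740296]
```

View pics/c1.png

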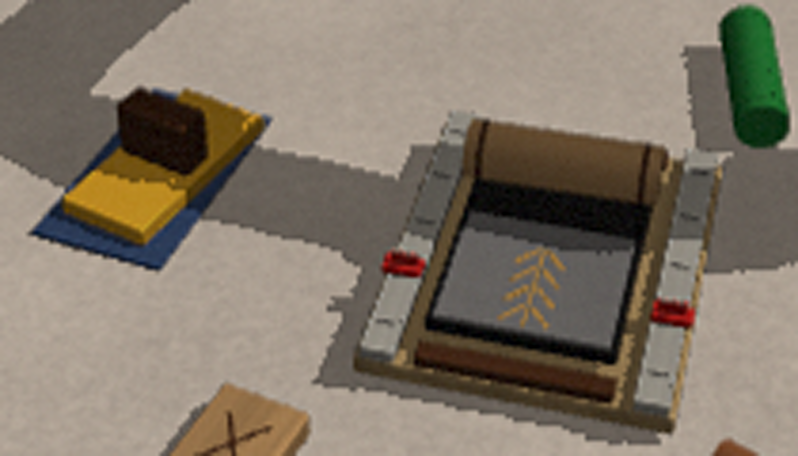

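The crop shows the pale rod with two dark rings across the black rubber (crop 560,160), so that is the blank. The red pointers are at crop (405,263) and (672,313), and the yellow block with its dark handle is at (165,130). Next I move the wrist camera over the jig.

Request:
jog_arm(turn=[[0,0,1.13],[0,0,1.13],[0,0,1.13],[0,0,1.13],[0,0,1.13],[0,0,1.13],[0,0,1.13],[0,0,1.13],[0,0,1.13],[0,0,1.13],[0,0,1.13],[0,0,1.13],[0,0,1.13],[0,0,1.13],[0,0,1.13],[0,0,1.13]], translation=[[-0.47,-0.31,-0.02],[-0.47,-0.31,-0.02],[-0.47,-0.31,-0.02],[-0.47,-0.31,-0.02],[-0.47,-0.31,-0.02],[-0.47,-0.31,-0.02],[-0.47,-0.31,-0.02],[-0.47,-0.31,-0.02],[-0.47,-0.31,-0.02],[-0.47,-0.31,-0.02],[-0.47,-0.31,-0.02],[-0.47,-0.31,-0.02],[-0.47,-0.31,-0.02],[-0.47,-0.31,-0.02],[-0.47,-0.31,-0.02],[-0.47,-0.31,-0.02]], grip=[0,0,0,0,0,0,0,0,0,0,0,0,0,0,0,0])

```text
clock: 2.9
tool_pos: [0.5592, 0.0862, 0.2526]
eef_rot: [0.706, 0.708, 0.0, -0.0]
contact_force: [-0.4, -0.1, -0.3]
opening: 1.003
finger_force: 0.0
```

```bash
python3 - <<'E'
from h import *
import pickle
s=r.get_state();print(s['clock'],s['tool_pos'],R.from_quat(s['eef_rot']).as_matrix().round(3).tolist(),s['q'].round(2),s['contact_force'])
p=cams.camera_params('wrist');im=cams.snapshot('wrist');cv2.imwrite('pics/w1.png',im[:,:,::-1]);pickle.dump(p,open('w1.pkl','wb'))
for n in('jig','dowel_center','mark_line'):
    print(n,[(round(d['p'],2),[round(float(v),4) for v in d['position']]) for d in models.place_of('wrist',n)])
E
```

```text
2.9 [0.55916718 0.08615978 0.25264024] [[-0.003, 1.0, 0.0], [1.0, 0.003, 0.0], [0.0, 0.0, -1.0]] [-0.28  0.58  0.07  1.73 -0.06  0.83 -0.18] [-0.44534444 -0.11661322 -0.30026617]
jig [(0.56, [0.5586, 0.1313, -0.0023])]
dowel_center [(0.68, [0.5051, 0.1204, 0.0628]), (0.61, [0.3051, 0.202, 0.0215])]
mark_line []
```

View pics/w1.png

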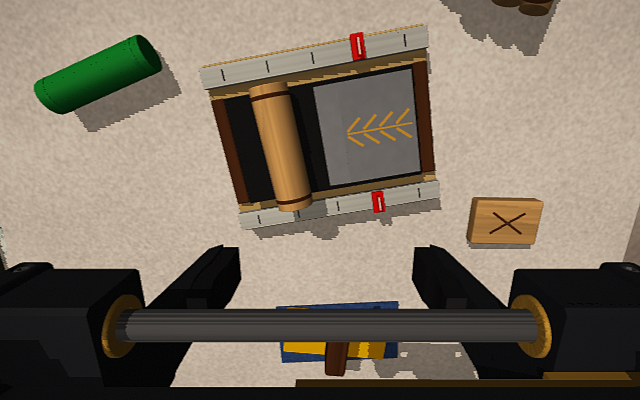

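The wrist view shows the rod at about (280,145), the pointers at (358,46) and (378,202), and the grey plate with the near edge of its lead-in from (313,88) to (327,190). I'll zoom in to read pixels.

```bash
python3 - <<'E'
import cv2
a=cv2.imread('pics/w1.png')[15:240,190:450];cv2.imwrite('pics/c2.png',cv2.resize(a,None,fx=2.6,fy=2.6,interpolation=cv2.INTER_CUBIC))
E
```

```text
(no output)
```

View pics/c2.png

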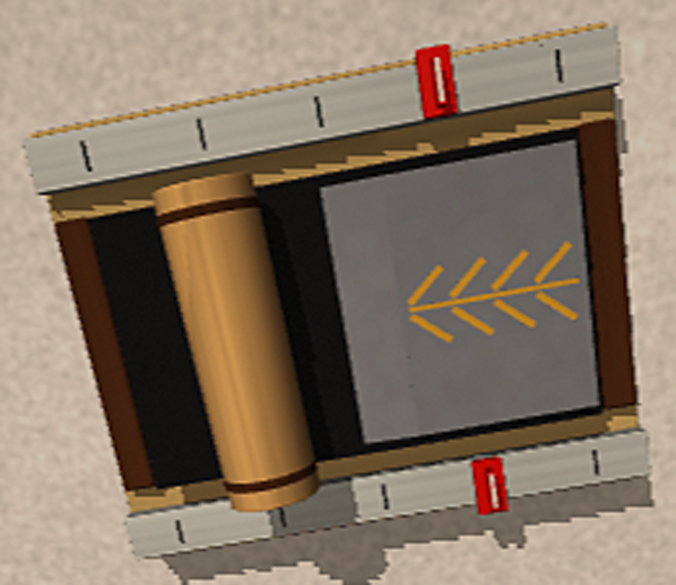

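```bash
cat > m.py <<'E'
from h import *
import pickle
p=pickle.load(open('w1.pkl','rb'));W=lambda c:(190+c[0]/2.6,15+c[1]/2.6)
ps=cams.camera_params('scene');S=lambda c:(230+c[0]/3.8,170+c[1]/3.8)
def tri(a,b):
    e1,d1=ray(p,a);e2,d2=ray(ps,b);A=np.c_[d1,-d2];t=np.linalg.lstsq(A,e2-e1,rcond=None)[0]
    return (e1+d1*t[0]+e2+d2*t[1])/2,np.linalg.norm(e1+d1*t[0]-e2-d2*t[1])
print('cam',p['eye'])
# pointers: wrist top y+ , bottom y- ; scene right = y+ ?
for a,b in(((438,82),(672,313)),((491,485),(405,263))): print('pt',tri(W(a),S(b)))
for z in(.055,.063):
    A=onz(p,W((438,82)),z);B=onz(p,W((491,485)),z);print('mark',z,(A+B)/2,'yaw',np.arctan2(-(A-B)[0],(A-B)[1]),np.linalg.norm(A-B))
for z in(.043,.048):
  for n,a,b in(('ramp0',(320,187),(363,443)),('rampend',(383,260),(418,405)),('plateend',(577,140),(602,405)),('bed0',(90,218),(155,488)),('brown0',(57,225),(127,490)),('brownE',(612,120),(636,405))):
    A=onz(p,W(a),z);B=onz(p,W(b),z);print(n,z,A[:2],B[:2],'yaw',np.arctan2(-(A-B)[0],(A-B)[1]))
def plane(a,b):
    d1=ray(p,W(a))[1];d2=ray(p,W(b))[1];n=np.cross(d1,d2);return n/np.linalg.norm(n)
n1=plane((157,215),(228,485));n2=plane((258,200),(316,470))
n=n1+n2 if n1@n2>0 else n1-n2
for z in(.06,.065):
    xs=[]
    for y in(.07,.135,.2): xs.append(p['eye'][0]-(n[1]*(y-p['eye'][1])+n[2]*(z-p['eye'][2]))/n[0])
    print('rod',z,xs)
for z in (.06,.065): print('ends',onz(p,W((205,178)),z),onz(p,W((272,505)),z))
E
python3 m.py
```

```text
cam [0.55903019 0.16164446 0.40474919]
pt (array([0.59277984, 0.22500912, 0.03603822]), np.float64(0.001091327707184633))
pt (array([0.62284076, 0.05542378, 0.0368381 ]), np.float64(0.00021676427213683782))
mark 0.055 [0.60527586 0.14150988 0.055     ] yaw 0.17645720359933395 0.16401939115877462
mark 0.063 [0.60421805 0.14197043 0.063     ] yaw 0.17645720359933453 0.16026768798119226
ramp0 0.043 [0.5446293  0.18490241] [0.56309453 0.0767744 ] yaw 0.16914033286711538
rampend 0.043 [0.57100421 0.15605499] [0.58741006 0.09417226] yaw 0.259150377900342
plateend 0.043 [0.64909245 0.20316883] [0.66912529 0.09447988] yaw 0.18226787731853364
bed0 0.043 [0.44868657 0.17244522] [0.46798902 0.05528731] yaw 0.16328890903699325
brown0 0.043 [0.43465108 0.16962359] [0.45509008 0.05428221] yaw 0.17538371957492532
brownE 0.043 [0.66258989 0.21066749] [0.68422057 0.0945367 ] yaw 0.18415109918830957
ramp0 0.048 [0.54482834 0.18458095] [0.56303835 0.07794745] yaw 0.16914033286711613
rampend 0.048 [0.5708387  0.15613225] [0.5870178  0.09510484] yaw 0.2591503779003422
plateend 0.048 [0.64784763 0.20259489] [0.66760358 0.09540821] yaw 0.18226787731853292
bed0 0.048 [0.45021171 0.17229594] [0.46924737 0.05675735] yaw 0.163288909036993
brown0 0.048 [0.43637021 0.16951331] [0.45652671 0.05576614] yaw 0.17538371957492535
brownE 0.048 [0.66115852 0.20998991] [0.68249022 0.09546425] yaw 0.1841510991883094
rod 0.06 [np.float64(0.5226032811509109), np.float64(0.5092812542823826), np.float64(0.4959592274138543)]
rod 0.065 [np.float64(0.5234040057679185), np.float64(0.5100819788993901), np.float64(0.4967599520308618)]
ends [0.50027291 0.18696097 0.06      ] [0.52313721 0.05270454 0.06      ]
ends [0.50112509 0.1865938  0.065     ] [0.52365778 0.05428453 0.065     ]
```

Request:
jog_arm(turn=[[0,0,0],[0,0,0],[0,0,0],[0,0,0],[0,0,0],[0,0,0],[0,0,0],[0,0,0]], translation=[[-0.06,0.01,0],[-0.12,0.01,0],[-0.18,0.01,0],[-0.24,0.01,0],[-0.28,0.01,0],[-0.28,0.01,0],[-0.28,0.01,0],[-0.28,0.01,0]], grip=[0,0,0,0,0,0,0,0])

```text
clock: 4.1
tool_pos: [0.5704, -0.1918, 0.2526]
eef_rot: [0.705, 0.709, 0.0, -0.0]
contact_force: [-0.4, -1.1, -0.6]
opening: 1.003
finger_force: 0.0
```

```bash
python3 - <<'E'
from h import *
import pickle
s=r.get_state();print(s['clock'],s['tool_pos'],s['q'].round(2))
p=cams.camera_params('wrist');im=cams.snapshot('wrist');pickle.dump(p,open('w2.pkl','wb'))
for n in('block_grip','mat'):
    print(n,[(round(d['p'],2),[round(float(v),4) for v in d['position']]) for d in models.place_of('wrist',n)])
c=proj(p,[.573,-.156,.03]).astype(int);print(c,p['eye'])
x0,y0=max(0,c[0]-130),max(0,c[1]-90);print(x0,y0)
cv2.imwrite('pics/c3.png',cv2.resize(im[y0:y0+190,x0:x0+260,::-1],None,fx=3,fy=3,interpolation=cv2.INTER_CUBIC))
E
```

```text
4.1 [ 0.57041622 -0.19183198  0.25256141] [ 0.22  0.63  0.05  1.62 -0.04  0.89  0.29]
block_grip [(0.68, [0.5738, -0.1545, 0.0362])]
mat []
[328 145] [ 0.57007247 -0.11651011  0.40476744]
198 55
```

View pics/c3.png

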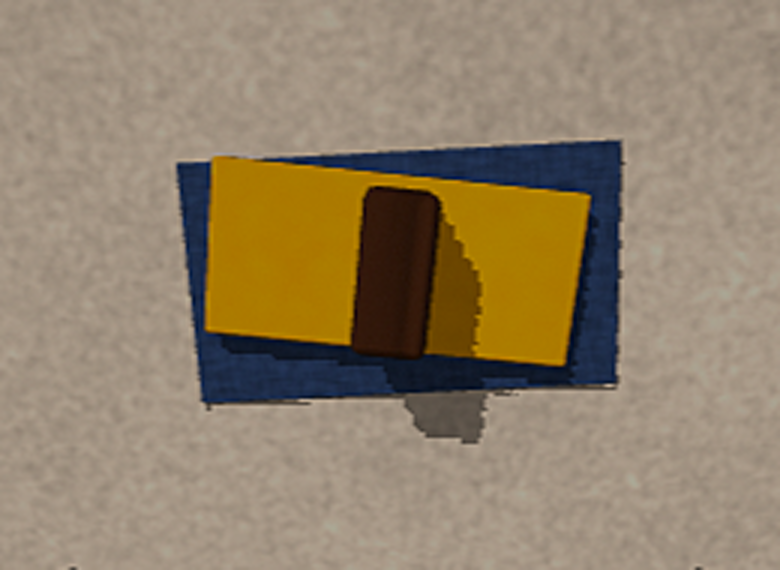

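The crop shows the yellow plate with corners (212,157), (590,193), (566,367) and (205,331). The handle is at (395,272), and the mat lies beneath, turned slightly the other way.

```bash
python3 - <<'E'
from h import *
import pickle
p=pickle.load(open('w2.pkl','rb'));W=lambda c:(198+c[0]/3,55+c[1]/3)
def quad(c,z):
    P=np.array([onz(p,W(a),z)[:2] for a in c]);m=P.mean(0);d=(P[1]+P[2]-P[0]-P[3])/2
    print(z,m,'yaw',np.arctan2(d[1],d[0]),'len',np.linalg.norm(d),np.linalg.norm(P[0]+P[1]-P[2]-P[3])/2)
quad([(212,157),(590,193),(566,367),(205,331)],.018)
quad([(177,163),(622,140),(617,386),(205,405)],.004)
quad([(365,187),(440,190),(423,357),(353,354)],.062)
E
```

```text
0.018 [ 0.57382271 -0.15458342] yaw -0.08945693701026322 len 0.14892857231766793 0.06906535455290148
0.004 [ 0.57849113 -0.16155022] yaw 0.054697503737281855 len 0.17883170133164517 0.10086973698864661
0.062 [ 0.57381199 -0.15367301] yaw -0.034539994557345174 len 0.0258654046274997 0.05907697263992867
```

Request:
jog_arm(turn=[[0,0,0.094],[0,0,0.094],[0,0,0.094],[0,0,0.094],[0,0,0.094],[0,0,0.094],[0,0,0.094],[0,0,0.094],[0,0,0.094],[0,0,0.094],[0,0,0.094],[0,0,0.094]], translation=[[0.037,0.003,0.04],[0.037,0.003,0.09],[0.037,0.003,0.13],[0.037,0.003,0.15],[0.037,0.003,0.165],[0.037,0.003,0.18],[0.037,0.003,0.19],[0.037,0.003,0.2],[0.037,0.003,0.207],[0.037,0.003,0.21],[0.037,0.003,0.21],[0.037,0.003,0.21]], grip=[0,0,0,0,0,0,0,0,0,0,0,0])

```text
clock: 5.75
tool_pos: [0.5732, -0.157, 0.0429]
eef_rot: [0.739, 0.674, 0.0, 0.0]
contact_force: [-0.2, -0.1, -0.5]
opening: 1.002
finger_force: 0.0
```

Request:
jog_arm(turn=[[0,0,0],[0,0,0],[0,0,0],[0,0,0],[0,0,0],[0,0,0],[0,0,0],[0,0,0]], translation=[[0.002,0.001,0],[0.002,0.001,0],[0.002,0.001,0],[0.002,0.001,0],[0.002,0.001,0],[0.002,0.001,0],[0.002,0.001,0],[0.002,0.001,0]], grip=[0.5,0.8,1,1,1,1,1,1], force=50)

```text
clock: 6.75
tool_pos: [0.5741, -0.155, 0.0426]
eef_rot: [0.739, 0.674, -0.0, -0.0]
contact_force: [0.3, 0.4, 0.2]
opening: 0.31
finger_force: 50.0
```

Request:
jog_arm(turn=[[0,0,0],[0,0,0],[0,0,0],[0,0,0],[0,0,0],[0,0,0],[0,0,0],[0,0,0]], translation=[[0,0,-0.005],[0,0,-0.02],[0,0,-0.06],[0,0,-0.1],[0,0,-0.13],[0,0,-0.13],[0,0,-0.13],[0,0,-0.13]], grip=[1,1,1,1,1,1,1,1])

```text
clock: 7.75
tool_pos: [0.573, -0.1547, 0.1712]
eef_rot: [0.738, 0.674, -0.001, -0.001]
contact_force: [-0.5, -0.3, -2.8]
opening: 0.311
finger_force: 50.0
```

```bash
python3 - <<'E'
from h import *
for i in range(3):
    s=r.get_state();print(s['clock'],s['tool_pos'],R.from_quat(s['eef_rot']).as_matrix().round(4).tolist(),s['contact_force'],s['moment'],s['opening'],s['finger_force']);cams.snapshot('wrist')
E
```

```text
7.75 [ 0.57304301 -0.15466917  0.1711891 ] [[0.0907, 0.9959, -0.0029], [0.9959, -0.0907, 0.0008], [0.0005, -0.003, -1.0]] [-0.5335203  -0.29579848 -2.82797239] [-0.09432134  0.06169809  0.04294703] 0.3113667650377057 49.999061822891235
7.8 [ 0.57319511 -0.15472231  0.17123381] [[0.0907, 0.9959, -0.0027], [0.9959, -0.0907, 0.0007], [0.0004, -0.0027, -1.0]] [-0.13864285 -0.03718697 -1.58345461] [0.00472209 0.02627005 0.03693402] 0.3120967118100148 49.99895095825195
7.85 [ 0.57337713 -0.15479645  0.17137724] [[0.0909, 0.9959, -0.0023], [0.9959, -0.0909, 0.0006], [0.0003, -0.0024, -1.0]] [ 0.0687337   0.12156349 -2.38579721] [-0.08925123  0.0675277  -0.01542271] 0.30896064161338593 49.999094009399414
```

Request:
jog_arm(turn=[[0,0,-0.03],[0,0,-0.07],[0,0,-0.11],[0,0,-0.15],[0,0,-0.19],[0,0,-0.23],[0,0,-0.25],[0,0,-0.265],[0,0,-0.265],[0,0,-0.265],[0,0,-0.265],[0,0,-0.265]], translation=[[0.02,-0.01,0],[0.06,-0.03,0],[0.1,-0.05,0],[0.14,-0.075,0],[0.18,-0.095,0],[0.22,-0.115,0.01],[0.245,-0.128,0.015],[0.255,-0.133,0.021],[0.255,-0.133,0.021],[0.255,-0.133,0.021],[0.255,-0.133,0.021],[0.255,-0.133,0.021]], grip=[1,1,1,1,1,1,1,1,1,1,1,1])

```text
clock: 9.4
tool_pos: [0.4652, 0.1103, 0.1518]
eef_rot: [0.644, 0.765, 0.0, 0.0]
contact_force: [1.0, 0.8, -2.2]
opening: 0.313
finger_force: 50.0
```

```bash
python3 - <<'E'
from h import *
f=[]
for i in range(8):
    s=r.get_state();f.append(s['contact_force']);im=cams.snapshot('scene')
print(s['clock'],s['tool_pos'],R.from_quat(s['eef_rot']).as_matrix().round(4).tolist(),np.mean(f,0),np.std(f,0))
cv2.imwrite('pics/c4.png',cv2.resize(im[150:290,310:450,::-1],None,fx=4,fy=4,interpolation=cv2.INTER_CUBIC))
E
```

```text
9.75 [0.4648524  0.11104113 0.15162952] [[-0.1732, 0.9849, 0.0], [0.9849, 0.1732, 0.0001], [0.0001, 0.0001, -1.0]] [ 0.36956107 -0.21860628 -2.4744658 ] [0.59081709 0.53833513 0.32869866]
```

View pics/c4.png

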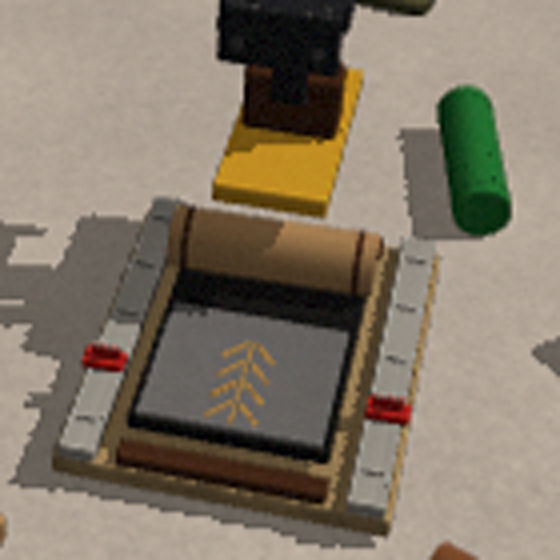

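The crop shows the block level and lined up with the jig. Its front end (270,195) is over the rod, and the rod has not moved. I'll lower in steps.

Request:
jog_arm(turn=[[0,0,0],[0,0,0],[0,0,0],[0,0,0],[0,0,0],[0,0,0]], translation=[[0,0,0.006],[0,0,0.014],[0,0,0.02],[0,0,0.023],[0,0,0.024],[0,0,0.024]], grip=[1,1,1,1,1,1])

```text
clock: 10.55
tool_pos: [0.4649, 0.111, 0.1276]
eef_rot: [0.643, 0.766, 0.0, 0.0]
contact_force: [0.4, -0.1, -2.3]
opening: 0.312
finger_force: 50.0
```

Request:
jog_arm(turn=[[0,0,0],[0,0,0],[0,0,0]], translation=[[0,0,0.001],[0,0,0.002],[0,0,0.002]], grip=[1,1,1])

```text
clock: 10.92
tool_pos: [0.4648, 0.111, 0.1256]
eef_rot: [0.643, 0.766, 0.0, -0.0]
contact_force: [0.8, -0.1, -1.8]
opening: 0.31
finger_force: 50.0
```

Request:
jog_arm(turn=[[0,0,0],[0,0,0],[0,0,0]], translation=[[0,0,0.0005],[0,0,0.001],[0,0,0.001]], grip=[1,1,1])

```text
clock: 11.3
tool_pos: [0.4648, 0.1111, 0.1246]
eef_rot: [0.643, 0.766, 0.0, -0.0]
contact_force: [0.4, 0.3, -2.7]
opening: 0.308
finger_force: 50.0
```

Request:
jog_arm(turn=[[0,0,0],[0,0,0],[0,0,0]], translation=[[0,0,0.0005],[0,0,0.001],[0,0,0.001]], grip=[1,1,1])

```text
clock: 11.68
tool_pos: [0.4648, 0.1111, 0.1236]
eef_rot: [0.643, 0.766, -0.0, -0.0]
contact_force: [-0.4, -0.0, -2.1]
opening: 0.313
finger_force: 50.0
```

Request:
jog_arm(turn=[[0,0,0],[0,0,0],[0,0,0]], translation=[[0,0,0.0005],[0,0,0.001],[0,0,0.001]], grip=[1,1,1])

```text
clock: 12.05
tool_pos: [0.4648, 0.1111, 0.1226]
eef_rot: [0.643, 0.766, -0.0, -0.0]
contact_force: [-0.4, -0.5, -1.4]
opening: 0.311
finger_force: 50.0
```

Request:
jog_arm(turn=[[0,0,0],[0,0,0],[0,0,0]], translation=[[0,0,0.0005],[0,0,0.001],[0,0,0.001]], grip=[1,1,1])

```text
clock: 12.42
tool_pos: [0.4648, 0.111, 0.1216]
eef_rot: [0.643, 0.766, -0.0, -0.0]
contact_force: [-0.0, -0.1, -3.8]
opening: 0.31
finger_force: 50.0
```

Request:
jog_arm(turn=[[0,0,0],[0,0,0],[0,0,0]], translation=[[0,0,0.0005],[0,0,0.001],[0,0,0.001]], grip=[1,1,1])

```text
clock: 12.8
tool_pos: [0.4652, 0.1111, 0.1208]
eef_rot: [0.643, 0.766, 0.0, 0.0]
contact_force: [1.0, 0.3, 0.6]
opening: 0.317
finger_force: 50.0
```

Request:
jog_arm(turn=[[0,0,0],[0,0,0],[0,0,0]], translation=[[0,0,0.0005],[0,0,0.001],[0,0,0.001]], grip=[1,1,1])

```text
clock: 13.18
tool_pos: [0.4654, 0.1112, 0.1199]
eef_rot: [0.643, 0.766, 0.001, 0.0]
contact_force: [-0.4, 0.2, 4.0]
opening: 0.307
finger_force: 50.0
```

Request:
jog_arm(turn=[[0,0,0],[0,0,0],[0,0,0],[0,0,0]], translation=[[0,0,0.0005],[0,0,0.001],[0,0,0.001],[0,0,0.001]], grip=[1,1,1,1])

```text
clock: 13.68
tool_pos: [0.4656, 0.1112, 0.1191]
eef_rot: [0.643, 0.766, 0.001, 0.001]
contact_force: [-0.2, 0.1, 8.0]
opening: 0.311
finger_force: 50.1
```

```bash
cat > f.py <<'E'
from h import *
f=[]
for i in range(5):
    s=r.get_state();f.append(s['contact_force']);cams.snapshot('scene')
d=s['tool_pos']-np.array([.559,.132,0]);M=R.from_quat(s['eef_rot']).as_matrix()
print(s['clock'],s['tool_pos'].round(4),'push',np.mean(f,0).round(2)+[0,0,2.45],'jig',(d@[.985,.174,0]).round(4),(d@[-.174,.985,0]).round(4),'z',M[:,2].round(4),'y',M[:,1].round(4),s['opening'])
E
python3 f.py
```

```text
13.875 [0.4656 0.1112 0.1191] push [-0.26 -0.08  9.84] jig -0.0956 -0.0042 z [ 1.8e-03  6.0e-04 -1.0e+00] y [0.9849 0.1731 0.0019] 0.31524838514881065
```

Request:
jog_arm(turn=[[0,0,0],[0,0,0],[0,0,0],[0,0,0],[0,0,0],[0,0,0]], translation=[[0,0.001,0],[0,0.004,0],[0,0.008,0],[0,0.012,0],[0,0.016,0],[0,0.02,0]], grip=[1,1,1,1,1,1])

```text
clock: 14.68
tool_pos: [0.4853, 0.1151, 0.1191]
eef_rot: [0.643, 0.766, 0.001, 0.0]
contact_force: [-1.1, 1.3, 7.2]
opening: 0.311
finger_force: 50.0
```

Request:
jog_arm(turn=[[0,0,0],[0,0,0],[0,0,0],[0,0,0],[0,0,0]], translation=[[0,0.004,0],[0,0.008,0],[0,0.012,0],[0,0.016,0],[0,0.02,0]], grip=[1,1,1,1,1])

```text
clock: 15.3
tool_pos: [0.5049, 0.119, 0.1192]
eef_rot: [0.643, 0.766, 0.001, 0.0]
contact_force: [-0.9, 1.6, 8.0]
opening: 0.314
finger_force: 50.0
```

Request:
jog_arm(turn=[[0,0,0],[0,0,0],[0,0,0],[0,0,0],[0,0,0]], translation=[[0,0.004,0],[0,0.008,0],[0,0.012,0],[0,0.016,0],[0,0.02,0]], grip=[1,1,1,1,1])

```text
clock: 15.92
tool_pos: [0.5245, 0.1229, 0.1193]
eef_rot: [0.643, 0.766, 0.001, -0.0]
contact_force: [-0.7, 2.2, 7.8]
opening: 0.312
finger_force: 50.0
```

Request:
jog_arm(turn=[[0,0,0],[0,0,0],[0,0,0]], translation=[[0,0.004,0],[0,0.008,0],[0,0.012,0]], grip=[1,1,1])

```text
clock: 16.3
tool_pos: [0.5362, 0.1253, 0.1193]
eef_rot: [0.643, 0.766, 0.001, -0.0]
contact_force: [-0.8, 3.6, 8.5]
opening: 0.314
finger_force: 50.0
```

Request:
jog_arm(turn=[[0,0,0],[0,0,0],[0,0,0]], translation=[[0.0003,0.004,0],[0.0006,0.008,0],[0.0008,0.012,-0.0001]], grip=[1,1,1])

```text
clock: 16.68
tool_pos: [0.5476, 0.1278, 0.1194]
eef_rot: [0.643, 0.766, 0.001, -0.0]
contact_force: [-1.3, 1.8, 8.6]
opening: 0.312
finger_force: 50.0
```

Request:
jog_arm(turn=[[0,0,0],[0,0,0]], translation=[[0.0002,0.004,-0.0002],[0.0004,0.008,-0.0004]], grip=[1,1])

```text
clock: 16.92
tool_pos: [0.5551, 0.1294, 0.1197]
eef_rot: [0.643, 0.766, 0.001, -0.001]
contact_force: [-0.7, 2.1, 9.4]
opening: 0.314
finger_force: 50.0
```

Request:
jog_arm(turn=[[0,0,0],[0,0,0]], translation=[[0.0002,0.004,-0.0005],[0.0004,0.008,-0.0009]], grip=[1,1])

```text
clock: 17.18
tool_pos: [0.5628, 0.1309, 0.1205]
eef_rot: [0.643, 0.766, 0.0, -0.001]
contact_force: [-1.1, 2.1, 6.6]
opening: 0.307
finger_force: 50.0
```

Request:
jog_arm(turn=[[0,0,0],[0,0,0]], translation=[[0.0002,0.004,-0.0003],[0.0004,0.008,-0.0005]], grip=[1,1])

```text
clock: 17.42
tool_pos: [0.5706, 0.1325, 0.121]
eef_rot: [0.643, 0.766, 0.0, -0.001]
contact_force: [-1.1, 1.7, 7.4]
opening: 0.314
finger_force: 50.0
```

Request:
jog_arm(turn=[[0,0,0],[0,0,0]], translation=[[0.0002,0.004,-0.0003],[0.0003,0.008,-0.0005]], grip=[1,1])

```text
clock: 17.68
tool_pos: [0.5783, 0.1341, 0.1214]
eef_rot: [0.643, 0.766, 0.0, -0.001]
contact_force: [-0.0, 0.5, 7.1]
opening: 0.313
finger_force: 50.0
```

Request:
jog_arm(turn=[[0,0,0],[0,0,0]], translation=[[0.0002,0.004,-0.0003],[0.0003,0.008,-0.0005]], grip=[1,1])

```text
clock: 17.92
tool_pos: [0.5861, 0.1357, 0.1219]
eef_rot: [0.643, 0.766, -0.0, -0.001]
contact_force: [-0.5, 0.9, 8.0]
opening: 0.308
finger_force: 50.0
```

Request:
jog_arm(turn=[[0,0,0],[0,0,0]], translation=[[0.0001,0.004,-0.0003],[0.0002,0.008,-0.0005]], grip=[1,1])

```text
clock: 18.18
tool_pos: [0.594, 0.1372, 0.1224]
eef_rot: [0.643, 0.766, -0.0, -0.001]
contact_force: [-0.1, 0.9, 6.8]
opening: 0.311
finger_force: 50.0
```

Request:
jog_arm(turn=[[0,0,0]], translation=[[0.0001,0.004,-0.0001]], grip=[1])

```text
clock: 18.3
tool_pos: [0.5981, 0.138, 0.1225]
eef_rot: [0.643, 0.766, 0.0, -0.0]
contact_force: [-0.5, 0.7, 6.1]
opening: 0.309
finger_force: 50.0
```

Request:
jog_arm(turn=[[0,0,0],[0,0,0]], translation=[[0.0001,0.004,0.0001],[0.0002,0.008,0.0002]], grip=[1,1])

```text
clock: 18.55
tool_pos: [0.6062, 0.1396, 0.1224]
eef_rot: [0.643, 0.766, 0.0, -0.0]
contact_force: [-0.5, 0.8, 7.9]
opening: 0.313
finger_force: 50.0
```

Request:
jog_arm(turn=[[0,0,0],[0,0,0],[0,0,0]], translation=[[0,0.004,0.0001],[0,0.008,0.0001],[0,0.012,0.0001]], grip=[1,1,1])

```text
clock: 18.92
tool_pos: [0.6179, 0.1419, 0.1224]
eef_rot: [0.643, 0.766, 0.0, -0.0]
contact_force: [-0.1, 0.6, 7.4]
opening: 0.312
finger_force: 50.0
```

Request:
jog_arm(turn=[[0,0,0],[0,0,0],[0,0,0],[0,0,0]], translation=[[0,0.004,0],[0,0.008,0],[0,0.012,0],[0,0.016,0]], grip=[1,1,1,1])

```text
clock: 19.42
tool_pos: [0.6335, 0.145, 0.1223]
eef_rot: [0.643, 0.766, 0.0, -0.001]
contact_force: [-0.1, 2.4, 7.2]
opening: 0.311
finger_force: 50.0
```

Request:
jog_arm(turn=[[0,0,0],[0,0,0],[0,0,0],[0,0,0],[0,0,0]], translation=[[0,0.004,0],[0,0.008,0],[0,0.012,0],[0,0.016,0],[0,0.018,0]], grip=[1,1,1,1,1])

```text
clock: 20.05
tool_pos: [0.6511, 0.1485, 0.1223]
eef_rot: [0.643, 0.766, 0.001, -0.001]
contact_force: [-1.0, 2.2, 6.4]
opening: 0.313
finger_force: 50.0
```

```bash
python3 f.py; python3 - <<'E'
from h import *
for c in('scene','wrist','top'):
    im=cams.snapshot(c)
    cv2.imwrite(f'pics/{c}5.png',im[:,:,::-1])
    print(c,[(round(d['p'],2),np.round(d['position'],4)) for d in models.place_of(c,'dowel_center')])
a=cv2.imread('pics/scene5.png')[160:290,310:450];b=cv2.imread('pics/wrist5.png')
a=cv2.resize(a,None,fx=4,fy=4,interpolation=cv2.INTER_CUBIC);cv2.imwrite('pics/c5.png',a)
E
```

```text
20.25 [0.6512 0.1485 0.1224] push [0.09 2.14 8.99] jig 0.0937 0.0002 z [-3.e-04  2.e-03 -1.e+00] y [9.848e-01 1.736e-01 1.000e-04] 0.31370312890672924
scene [(0.89, array([0.302 , 0.2016, 0.0162])), (0.67, array([0.4734, 0.3727, 0.0243]))]
wrist []
top [(0.78, array([0.4739, 0.3683, 0.0182])), (0.57, array([0.6056, 0.1358, 0.0604]))]
```

View pics/c5.png

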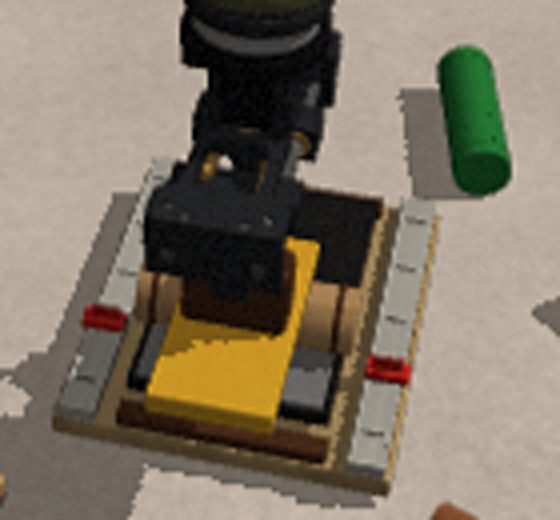

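The crop shows the rod ends on either side of the block at about (150,295) and (335,318), just short of the pointers at (105,318) and (388,370). That agrees with my estimate of about 3 mm still to go.

Request:
jog_arm(turn=[[0,0,0],[0,0,0],[0,0,0],[0,0,0],[0,0,0]], translation=[[0,0.003,0.0002],[0,0.006,0.0002],[0,0.006,0.0002],[0,0.006,0.0002],[0,0.006,0.0002]], grip=[1,1,1,1,1])

```text
clock: 21.22
tool_pos: [0.6571, 0.1497, 0.1222]
eef_rot: [0.643, 0.766, 0.001, -0.001]
contact_force: [-0.0, 1.5, 6.6]
opening: 0.312
finger_force: 50.0
```

```bash
python3 f.py; python3 - <<'E'
from h import *
im=cams.snapshot('scene')
# overlay: predicted rod silhouette at mark & pointer line
p=cams.camera_params('scene');k=6;x0,y0=330,195
a=cv2.resize(im[y0:y0+100,x0:x0+125,::-1],None,fx=k,fy=k,interpolation=cv2.INTER_CUBIC)
ux=np.array([.985,.174,0]);uy=np.array([-.174,.985,0]);c=np.array([.6075,.1405,.0625])
e=p['eye']
for dx,col in((-.006,(255,0,0)),(0,(0,255,0)),(.006,(0,0,255))):
    m=c+ux*dx
    v=e-m;v-=uy*(v@uy);D=np.linalg.norm(v);v/=D;w=np.cross(uy,v)
    for sg in(1,-1):
        o=m+.02*(v*(.02/D)+sg*w*np.sqrt(1-(.02/D)**2))
        q=[tuple(int(t) for t in (proj(p,o+uy*t)-[x0,y0]+.5)*k) for t in(-.065,.065)]
        cv2.line(a,*q,col,1)
q=[tuple(int(t) for t in (proj(p,[*P,z])-[x0,y0]+.5)*k) for P,z in(((.5928,.225),.036),((.6228,.0554),.0368))]
cv2.imwrite('pics/c6.png',a)
E
```

```text
21.425 [0.6571 0.1497 0.1222] push [-0.29  2.39  8.94] jig 0.0997 0.0004 z [-4.0e-04  2.2e-03 -1.0e+00] y [0.9848 0.1737 0.    ] 0.31209831995213033
```

View pics/c6.png

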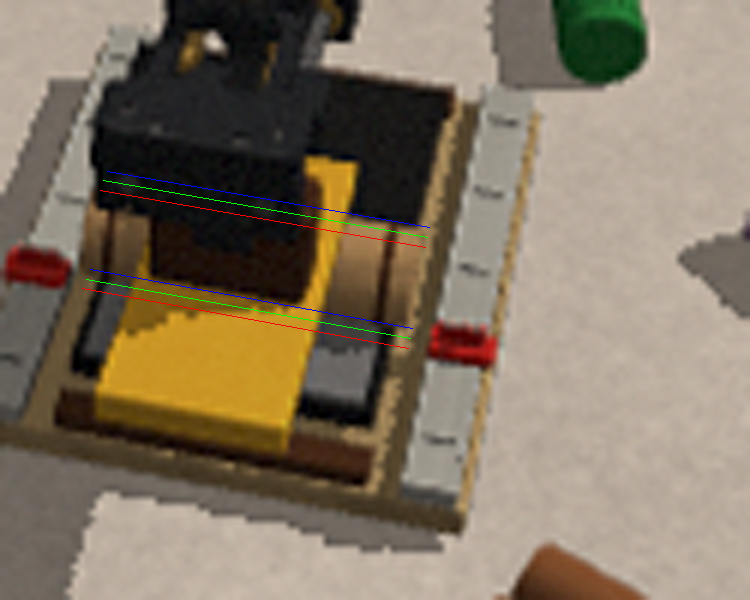

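```bash
python3 - <<'E'
from h import *
p=cams.camera_params('scene');im=cams.snapshot('scene')
for x in(345,347,350,390,394,398):
    print(x,' '.join('%d:%d/%d/%d'%(y,*im[y,x]) for y in (range(224,250) if x<360 else range(230,258))))
ims=[cams.snapshot('top')]
for c in('top','scene'):
    for d in models.masks_of(c,'dowel_center'):
        ys,xs=np.nonzero(d['pixels']);print(c,round(d['p'],2),len(xs),cv2.minAreaRect(np.c_[xs,ys].astype(np.float32)))
pt=cams.camera_params('top')
for P in((.6075,.1405,.0625),(.5962,.2045,.0625),(.6188,.0765,.0625)): print('top proj',proj(pt,P),'scene',proj(p,P))
E
```

```text
345 224:121/117/111 225:123/119/111 226:86/79/69 227:82/64/45 228:78/60/39 229:133/100/63 230:144/109/69 231:129/99/61 232:123/95/59 233:113/84/57 234:102/77/51 235:97/74/49 236:80/60/37 237:76/58/37 238:70/52/35 239:67/50/29 240:65/50/31 241:91/73/48 242:98/79/53 243:80/66/43 244:40/34/23 245:16/17/12 246:14/14/14 247:19/15/19 248:28/27/27 249:50/50/49
347 224:13/10/17 225:5/4/12 226:16/14/15 227:9/14/10 228:18/16/15 229:4/2/6 230:133/101/65 231:121/92/59 232:107/80/53 233:83/61/37 234:59/39/25 235:44/24/17 236:30/15/7 237:28/11/0 238:26/8/10 239:25/11/2 240:26/14/4 241:21/12/10 242:23/25/26 243:53/50/50 244:67/67/66 245:72/67/67 246:68/66/65 247:68/65/64 248:67/64/64 249:65/64/63
350 224:32/33/29 225:31/31/33 226:30/30/27 227:18/17/18 228:10/11/14 229:22/17/19 230:71/57/38 231:99/77/51 232:126/96/63 233:104/80/51 234:92/71/47 235:90/68/46 236:86/65/44 237:78/60/38 238:75/58/37 239:69/51/31 240:67/51/31 241:63/51/36 242:63/59/60 243:65/65/67 244:70/68/66 245:58/52/48 246:76/65/49 247:102/79/33 248:124/90/19 249:130/94/20
390 230:18/15/17 231:74/59/41 232:160/120/79 233:170/127/81 23
[... 1085 characters left out ...]
50 256:85/69/45 257:84/69/45
top 0.58 359 ((190.89613342285156, 230.9192352294922), (32.538848876953125, 12.805047035217285), 37.87498474121094)
scene 0.7 530 ((427.9189147949219, 189.51351928710938), (37.811767578125, 15.45350456237793), 80.53767395019531)
scene 0.67 905 ((478.4671936035156, 244.13934326171875), (56.46426773071289, 17.028905868530273), 39.80556869506836)
scene 0.53 352 ((371.3299560546875, 236.6899871826172), (56.28570556640625, 16.54629898071289), 8.130102157592773)
top proj [269.21481957 191.23395769] scene [372.01070182 237.58016661]
top proj [248.12935442 194.36478775] scene [399.3530991 242.4836399]
top proj [290.2427902  188.11166457] scene [345.38288727 232.80484365]
```

Request:
jog_arm(turn=[[0,0,0],[0,0,0],[0,0,0],[0,0,0]], translation=[[0,0.0015,0.0002],[0,0.003,0.0002],[0,0.003,0.0002],[0,0.003,0.0002]], grip=[1,1,1,1])

```text
clock: 22.22
tool_pos: [0.66, 0.1503, 0.1221]
eef_rot: [0.643, 0.766, 0.001, -0.001]
contact_force: [-0.6, 2.3, 7.6]
opening: 0.308
finger_force: 50.1
```

```bash
python3 f.py
```

```text
22.425 [0.66   0.1503 0.1221] push [-0.31  2.35  9.84] jig 0.1027 0.0004 z [-4.0e-04  2.3e-03 -1.0e+00] y [ 0.9848  0.1738 -0.    ] 0.31478927423104625
```

Request:
jog_arm(turn=[[0,0,0],[0,0,0],[0,0,0],[0,0,0],[0,0,0],[0,0,0],[0,0,0],[0,0,0],[0,0,0],[0,0,0],[0,0,0]], translation=[[0.0004,0,0],[0.0004,0,-0.0006],[0.0004,0,-0.0012],[0.0004,0,-0.0018],[0.0004,0,-0.0025],[0.0004,0,-0.0035],[0.0004,0,-0.005],[0.0004,0,-0.01],[0.0004,0,-0.025],[0.0004,0,-0.05],[0.0004,0,-0.06]], grip=[1,1,1,1,1,1,1,1,1,1,1])

```text
clock: 23.85
tool_pos: [0.6615, 0.149, 0.1839]
eef_rot: [0.643, 0.766, 0.002, 0.001]
contact_force: [0.9, 0.3, -3.4]
opening: 0.311
finger_force: 50.0
```

```bash
python3 f.py; python3 - <<'E'
from h import *
for c in('scene','top'):
    cams.snapshot(c)
    print(c,[(round(d['p'],2),np.round(d['position'],4)) for d in models.place_of(c,'dowel_center')])
    for d in models.masks_of(c,'dowel_center'):
        ys,xs=np.nonzero(d['pixels']);print(c,round(d['p'],2),len(xs),cv2.minAreaRect(np.c_[xs,ys].astype(np.float32)))
s=r.get_state();print(tool(np.array([.5785,-.1616,.15])-s['tool_pos']))
E
```

```text
24.05 [0.6599 0.1489 0.1812] push [ 0.36  0.15 -0.01] jig 0.1023 -0.001 z [-6.e-04 -1.e-04 -1.e+00] y [ 9.849e-01  1.731e-01 -6.000e-04] 0.3112754549645831
scene [(0.77, array([0.4724, 0.3759, 0.0218])), (0.75, array([0.6096, 0.1417, 0.0638])), (0.63, array([0.2986, 0.1995, 0.0209]))]
scene 0.89 364 ((371.2027282714844, 236.28378295898438), (56.388851165771484, 16.933095932006836), 9.462321281433105)
scene 0.81 509 ((427.54052734375, 189.24322509765625), (36.825374603271484, 15.45350456237793), 80.53767395019531)
scene 0.59 889 ((478.34307861328125, 244.1850128173828), (56.310142517089844, 16.65966796875), 40.31410217285156)
top [(0.79, array([0.4703, 0.3719, 0.0185])), (0.43, array([0.6112, 0.1367, 0.0615]))]
top 0.63 438 ((193.11648559570312, 232.53709411621094), (36.73479461669922, 13.758522033691406), 39.47246170043945)
top 0.46 153 ((283.5, 189.5), (13.0, 13.0), 90.0)
top 0.21 433 ((309.939697265625, 139.02586364746094), (17.3817195892334, 24.83941650390625), 3.3664608001708984)
[-0.29168666 -0.13398895  0.0310351 ]
```

Request:
jog_arm(turn=[[0,0,0.02],[0,0,0.04],[0,0,0.06],[0,0,0.08],[0,0,0.1],[0,0,0.12],[0,0,0.12],[0,0,0.12],[0,0,0.12],[0,0,0.12],[0,0,0.12],[0,0,0.12],[0,0,0.12],[0,0,0.12],[0,0,0.12]], translation=[[-0.02,-0.01,0],[-0.06,-0.03,0],[-0.1,-0.05,0],[-0.15,-0.07,0],[-0.2,-0.09,0],[-0.24,-0.11,0],[-0.27,-0.125,0.01],[-0.285,-0.132,0.02],[-0.292,-0.134,0.04],[-0.292,-0.134,0.07],[-0.292,-0.134,0.1],[-0.292,-0.134,0.12],[-0.292,-0.134,0.13],[-0.292,-0.134,0.13],[-0.292,-0.134,0.13]], grip=[1,1,1,1,1,1,1,1,1,1,1,1,1,1,1])

```text
clock: 26.28
tool_pos: [0.5795, -0.1619, 0.0522]
eef_rot: [0.688, 0.726, 0.0, 0.001]
contact_force: [0.8, -0.3, -2.6]
opening: 0.315
finger_force: 50.0
```

Lower the last 9 mm to contact.

Request:
jog_arm(turn=[[0,0,0],[0,0,0],[0,0,0],[0,0,0],[0,0,0],[0,0,0]], translation=[[0,0,0.003],[0,0,0.006],[0,0,0.008],[0,0,0.009],[0,0,0.0093],[0,0,0.0093]], grip=[1,1,1,1,1,1])

```text
clock: 27.02
tool_pos: [0.5787, -0.1618, 0.0426]
eef_rot: [0.688, 0.726, 0.0, -0.0]
contact_force: [-2.9, 1.4, 5.2]
opening: 0.31
finger_force: 50.0
```

Now it is on the mat (about 7 N). Release and rise, then back up to the earlier viewpoint.

Request:
jog_arm(turn=[[0,0,0],[0,0,0],[0,0,0],[0,0,0],[0,0,0],[0,0,0],[0,0,0],[0,0,0],[0,0,0],[0,0,0],[0,0,0]], translation=[[0,0,0],[0,0,0],[0,0,0],[0,0,0],[0,0,0],[0,0,-0.02],[0,0,-0.06],[0,0,-0.11],[0,0,-0.16],[0,0,-0.21],[0,0,-0.21]], grip=[0.65,0.4,0.1,0,0,0,0,0,0,0,0])

```text
clock: 28.4
tool_pos: [0.5814, -0.1627, 0.2578]
eef_rot: [0.688, 0.726, 0.003, 0.005]
contact_force: [1.0, -1.0, -0.2]
opening: 0.997
finger_force: 0.0
```

Request:
jog_arm(turn=[[0,0,0],[0,0,0],[0,0,0],[0,0,0],[0,0,0],[0,0,0],[0,0,0]], translation=[[0.04,0,0],[0.1,0,0],[0.15,0,0],[0.2,0,0],[0.23,0,0],[0.23,0,0],[0.23,0,0]], grip=[0,0,0,0,0,0,0])

```text
clock: 29.28
tool_pos: [0.5661, 0.0662, 0.252]
eef_rot: [0.688, 0.725, -0.001, 0.0]
contact_force: [0.5, 0.3, 0.2]
opening: 0.998
finger_force: 0.0
```

```bash
python3 - <<'E'
from h import *
import pickle
s=r.get_state();print(s['clock'],s['tool_pos'])
p=cams.camera_params('wrist');im=cams.snapshot('wrist');cv2.imwrite('pics/w7.png',im[:,:,::-1]);pickle.dump(p,open('w7.pkl','wb'))
for n in('dowel_center','block_grip'):print(n,[(round(d['p'],2),np.round(d['position'],4)) for d in models.place_of('wrist',n)])
for d in models.masks_of('wrist','dowel_center'):
    ys,xs=np.nonzero(d['pixels']);print(round(d['p'],2),len(xs),cv2.minAreaRect(np.c_[xs,ys].astype(np.float32)))
cams.snapshot('top');print([(round(d['p'],2),np.round(d['position'],4)) for d in models.place_of('top','block_grip')])
cv2.imwrite('pics/c7.png',cv2.resize(im[:,130:530,::-1],None,fx=1.5,fy=1.5,interpolation=cv2.INTER_CUBIC))
E
```

```text
29.275 [0.56610565 0.06616032 0.25198978]
dowel_center [(0.93, array([0.6073, 0.1426, 0.0667])), (0.6, array([0.3046, 0.1992, 0.0239]))]
block_grip [(0.78, array([ 0.5782, -0.1559,  0.038 ]))]
0.94 5593 ((373.1427307128906, 108.48310852050781), (139.7864227294922, 43.577091217041016), 83.24642944335938)
0.8 5701 ((90.87232971191406, 43.53681564331055), (47.05503845214844, 131.61326599121094), 67.57414245605469)
[(0.56, array([ 0.5798, -0.1621,  0.0403]))]
```

View pics/c7.png

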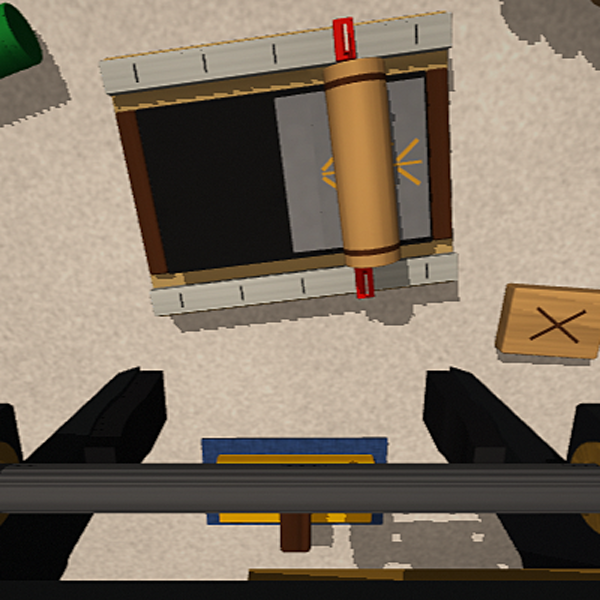

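The rod lies between the pointers, square on the plate: rod middle (362,160), pointers (345,40) and (365,283), with the offset explained by parallax. The block is back on its mat at (295,490). I'll hand in.

```bash
python3 -c "
from plant import r
print(r.finish_job())"
```

```text
the job is handed in; nothing more can be done
None
```

The job is handed in at about 29 s; no score came back. The blank was rolled to the pointers under a push of about 8.5–12 N (mostly near 10) and measured within about 2 mm of the mark. The block is released on the middle of its mat.

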